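# Key and sprocket onto the shelving drive shaft

## Task

Refit the chain sprocket on the shelving drive: lay the key that fits into the keyseat on the shaft and bed it right down, then take the sprocket off its V-block and ease it on over the key, toothed end first, until it is fully home. Finish with a steady push of about 15 N against the shaft's shoulder, held for half a second, then let go. Never ram or force it (40 N is too much), and leave everything else on the bench where it is.

Things in the scene. Friction and masses are not known exactly. Their poses are not given: they have to be found in the camera images.
- shaft: Level steel drive shaft, stepped: 40 mm thick in its bearings, then a shoulder and a seat 32 mm thick, 60 mm long, its end bevelled 2 mm. Axis 80 mm above the bench. Origin: on the axis in the shoulder face; x out of the free end; z square to it through the middle of the keyseat (within 12 degrees of upright). It turns in its bearings only above about 0.6 N m.
- shoulder: The 40 mm thick part of the same shaft, one piece with it; its end face is the shoulder that the sprocket's toothed end comes up against. Origin and axes as the shaft's.
- keyseat (a point): Middle of the keyseat floor: round-ended slot, 38 long, 11 wide, 5 mm deep, milled in the shaft seat from 5 to 43 mm off the shoulder. Point lies 24 mm out from the shoulder and 11 mm off the axis; axes as the shaft (x along the slot, z out of it).
- key: The key that fits: loose plain steel bar with round ends, 36 long, 10 wide, 8 mm high, 22 g, lying on the bench. Origin: centre of its underside; x along its length, z up. Bedded, its underside lies on the keyseat floor and it stands 3 mm proud of the 32 mm seat (4 mm at its edges).
- sprocket: Steel chain sprocket, about 0.6 kg, 46 long: 14 teeth, 78 mm over tips, 9 thick, at one end; then a smooth round boss 52 mm thick. Bore 33 mm, bevelled 1.2 mm; keyway 11.2 wide right through, roof 20 mm off the axis. Origin: on the axis in the toothed end's face; x towards the boss end, z through the keyway (up as it lies). Home, its origin and axes meet the shaft's.
- vblock: Fixed grey steel V-block, 42 wide, 32 long, 46 mm high; the sprocket's boss lies in its V, axis 62 mm above the bench, teeth over the block's end. Origin: centre of its underside; x along the V, boss end ahead. The V's upper edges lie 16 mm below the sprocket's axis.
- small_key: Another key, too small for this keyseat: 22 long, 6 wide, 6 mm high. Origin: centre of its underside. Leave it.
- collar: Plain steel shaft collar lying flat: ring 56 mm across, 15 mm high. Origin: centre of its underside. Leave it.
- spanner: Open-ended steel spanner lying flat, 180 mm long, 8 mm high. Origin: its middle, on the bench; x along it. Leave it.
- oil_bottle: Clear plastic oil bottle with a black cap, 54 mm thick, 125 mm tall, standing. Origin: centre of its base. Leave it.
There are look-alikes about, which are no part of the job. There is more than one size of the sprocket; the job needs the largest.

How it is judged (in metres and radians):
On the way, in this order (a step that is already met when the one before it is completed fails the run):
1. the key lies bedded in the keyseat, let go, with the sprocket not yet on the shaft (x of key in the frame of shaft between 0.0215 and 0.0265 m and y of key in the frame of shaft between -0.0015 and 0.0015 m and z of key in the frame of shaft between 0.009 and 0.0125 m and angle between the x axis of key and the x axis of shaft, either way round below 0.08 rad and angle between the z axis of key and the z axis of shaft, either way round below 0.12 rad and contact force between the fingers and key below 0.1 N and contact force between sprocket and shaft below 0.1 N), for 0.2 s.
2. the sprocket, home over the key, is pressed steadily against the shoulder with at least 9 N (x of sprocket in the frame of shaft between -0.002 and 0.0015 m and contact force between sprocket and shoulder above 9 N), for 0.3 s.
At the end, for the whole second after the job is handed in: The sprocket sits home: its toothed face within 1.5 mm of the shoulder, centred on the shaft within 2 mm, its keyway in line with the keyseat, at rest; the key still lies bedded under it, underside within 1.5 mm of the keyseat floor (x of sprocket in the frame of shaft between -0.002 and 0.0015 m and y of sprocket in the frame of shaft between -0.002 and 0.002 m and z of sprocket in the frame of shaft between -0.002 and 0.002 m and angle between the x axis of sprocket and the x axis of shaft, either way round below 0.06 rad and angle between the z axis of sprocket and the z axis of shaft, either way round below 0.15 rad and linear speed of sprocket below 0.02 m/s and x of key in the frame of shaft between 0.0215 and 0.0265 m and y of key in the frame of shaft between -0.0015 and 0.0015 m and z of key in the frame of shaft between 0.009 and 0.0125 m and angle between the x axis of key and the x axis of shaft, either way round below 0.08 rad and angle between the z axis of key and the z axis of shaft, either way round below 0.12 rad); the robot touches nothing.
It fails at once if the small key, collar, spanner or oil bottle is moved more than 25 mm (distance of any of small_key, collar, spanner, oil_bottle from where it was at the start of the episode above 0.025 m).
It fails at once if the sprocket is rammed or forced: pressed on the shaft or the key with more than 40 N (contact force between sprocket and shaft above 40 N or contact force between sprocket and key above 40 N).
It also fails if it takes over 72 s, if anything falls off the work surface, if the arm or the gripper's body presses on something with over 40 N, if the wrist force passes 120 N, or if a joint passes its speed limit or range.

## Robot

A 6-joint arm with a two-finger parallel gripper is mounted at the origin on the work surface. World frame = base frame: x ahead of the robot, y to its left, z up, the work surface at z = 0. Lengths are in m, angles in degrees, forces in N, time in s.
With the tool pointing down it reaches from about 0.35 to 0.875 m from the base axis. Payload 4.2 kg.
Tool frame: the origin (TCP) lies midway between the tips of the shut fingers; the grasp point (between the pads) lies 19 mm behind it; z points along the fingers, y is the line along which they close (so a half turn about z gives the same grasp; the last joint's range is limited). The gripper opens to 87 mm and grips with 3 to 60 N. Pads are 19 mm wide; open, the fingers measure 117 mm over their backs; the gripper's body (75 mm by 190 mm) begins 51 mm behind the grasp point.
Start: joints at [-59.954, 22.042, 0.453, 0, -68.411, -14.817], TCP at [0.164, -0.603, 0.223] pointing down, gripper open.
Joint ranges: [-179.83, 179.83], [-69.29, 118.12], [-61.27, 80.66], [-181.25, 117.63], [-171.15, -9.14], [-177.46, 177.46]. Speed limits (degrees/s): [159.86, 159.86, 180, 180, 180, 180].

## Interface

Orientations are given as [roll, pitch, yaw] about the fixed x, y, z axes, in that order (R = Rz(yaw) Ry(pitch) Rx(roll)).
In Python, from workcell import env gives the robot as it stands. The module is installed in compiled form; this text tells all that it offers. Calls block until the motion is done:
- env.goto(position, orientation): joint-space move of the TCP to a pose.
- env.move_straight(position, rotation=None, rate=0.15, force_limit=None): straight line of the TCP; rotation=None keeps the orientation; rate is the mean speed in m/s. With force_limit (N) it stops when the force on the tool has changed by that much, and returns True; else False.
- env.set_joints(angles): joint-space move.
- env.gripper_to(opening, grasp_force=None): opening from 0.0 (shut) to 1.0 (fully open); grasp_force is the grip in N (None keeps the last); returns when the fingers have stopped.
- env.dwell(seconds).
- env.inverse_kinematics(position, orientation): joint angles nearest the present ones, or None.
- env.read_state(): the state.
- env.grab_frame(name): name is "scene" or "top"; returns a dict with "image" (400x640x3 uint8, blue, green, red), "fx", "fy", "cx", "cy" (pixels), "D" ([k1, k2, p1, p2, k3] as OpenCV has them; the pictures are not rectified), "position" and "orientation" of the camera in the world. Camera axes: x right, y up, looking along -z (the intrinsics and any distortion apply to the point x, -y, -z); pixel columns grow to the right and rows downward; lengths in m; the calibration is good to about 2 mm. A picture is of the moment at which its call begins. There is no depth.
A pose or a line that the arm cannot do raises env.Unreachable and nothing moves.
- env.close_job(): hands the job in; it is judged then, once.
Trained networks look in a picture, given as the dict that the camera call returned (one of the last four; its "shot" number tells which), for a name from the list of things; names that differ only in an ending like _2 or _b are one class to them, and where a whole thing is asked for, a point or a joint stands for the part that bears it (a point fixed in the world has none). Each returns a list of dicts, best first, with "score" (0 to 1); they miss things now and then, are a little off and sometimes report something else, mostly with a low value. They report only what shows in the picture. A call takes as long as a camera call. They do not tell look-alikes from the thing itself.
- env.search_frame(picture, thing): "xyz" ([x, y, z] in m, in world coordinates, good to about 4 mm: the middle of the surface that is visible of it).
- env.trace(picture, thing): "mask" (400x640 bool, what is visible of it).
The state is a dict: "clock": time; "joint_positions": joint angles; "qvel": joint speeds; "joint_torque": joint torques, N m; "position": TCP position; "tool_rot": TCP orientation; "force": force on the tool from outside, world axes, zero at the start; "wrist_torque": the same for the moment, N m; "opening": opening from 0.0 (shut) to 1.0 (fully open); "finger_force": force on a finger pad.
Only numpy, scipy, OpenCV 4.12 (cv2) and the standard library are available. Lean on these libraries where they do the work, as an engineer would, in place of code of your own. Each camera call takes 0.05 s, during which the arm holds its last target. There are 200 camera calls.

## Working session

There is one attempt and no reset: what is moved stays moved. The work goes in short steps, each a Python script; the robot and the scene stay as the last script left them, time stands still between calls to the robot, and variables do not carry over. Pictures are saved under pics/ and viewed, at most 10 in all, crops included, and the job is handed in when it is done.

```bash
mkdir -p pics
cat > h.py <<'E'
import numpy as np, cv2
from scipy.spatial.transform import Rotation as R
from workcell import env
def cam(f):
    o=np.array(f["orientation"],float)
    Rw=R.from_euler('xyz',o,degrees=True).as_matrix() if o.shape==(3,) else (R.from_quat(o).as_matrix() if o.shape==(4,) else o)
    K=np.array([[f["fx"],0,f["cx"]],[0,f["fy"],f["cy"]],[0,0,1]])
    return Rw@np.diag([1,-1,-1.]),np.array(f["position"]),K,np.array(f["D"],float)
def proj(f,P):
    Rc,t,K,D=cam(f); P=np.atleast_2d(P).astype(float)
    rv=cv2.Rodrigues(Rc.T)[0]
    return cv2.projectPoints(P,rv,-Rc.T@t,K,D)[0][:,0]
def unproj(f,uv,z):
    Rc,t,K,D=cam(f)
    n=cv2.undistortPoints(np.array(uv,float).reshape(-1,1,2),K,D)[:,0]
    d=np.c_[n,np.ones(len(n))]@Rc.T
    return t+d*((z-t[2])/d[:,2])[:,None]
E
python3 - <<'E'
from h import *
import pickle
fs={}
for n in("top","scene"):
    f=env.grab_frame(n); fs[n]=f; cv2.imwrite(f"pics/{n}0.png",f["image"])
    print(n,f["position"],f["orientation"],f["fx"],f["D"])
    for th in("shaft","keyseat","key","sprocket","vblock","small_key","collar","spanner","oil_bottle"):
        print(th,[(round(d["score"],2),np.round(d["xyz"],3).tolist(),proj(f,d["xyz"])[0].round().tolist()) for d in env.search_frame(f,th)])
pickle.dump(fs,open("f0.pkl","wb"))
s=env.read_state();print(s)
E
```

```text
top [ 0.43399776 -0.14255095  0.84187155] [  5.39586478  -0.72603277 -91.6457027 ] 436.08669862017916 [-0.03780049  0.          0.          0.          0.        ]
shaft [(0.55, [0.551, 0.098, 0.095], [172.0, 177.0])]
keyseat [(0.93, [0.548, 0.097, 0.096], [172.0, 178.0])]
key [(0.66, [0.668, -0.111, 0.01], [293.0, 121.0])]
sprocket [(0.96, [0.517, -0.245, 0.083], [370.0, 192.0]), (0.86, [0.523, -0.157, 0.02], [319.0, 194.0])]
vblock []
small_key [(0.72, [0.646, -0.343, 0.004], [412.0, 130.0])]
collar [(0.84, [0.437, -0.111, 0.015], [296.0, 240.0])]
spanner [(0.61, [0.555, 0.182, 0.099], [123.0, 176.0]), (0.57, [0.645, -0.346, 0.005], [413.0, 130.0])]
oil_bottle [(0.59, [0.361, -0.149, 0.086], [318.0, 284.0])]
scene [ 0.99958075 -0.29360115  0.65547802] [42.32252499 -0.83782123 73.2722569 ] 437.3465438348413 [-0.10153639  0.          0.          0.          0.        ]
shaft [(0.57, [0.566, 0.086, 0.09], [444.0, 199.0])]
keyseat [(0.71, [0.564, 0.092, 0.091], [447.0, 197.0])]
key [(0.52, [0.676, -0.106, 0.011], [361.0, 302.0])]
sprocket [(0.96, [0.42, -0.287, 0.018], [228.0, 210.0]),
[... 376 characters left out ...]
61.0])]
{'clock': 1.0, 'joint_positions': array([-5.99538538e+01,  2.20429030e+01,  4.53451366e-01, -1.47178926e-03,
       -6.84131380e+01, -1.48151418e+01]), 'qvel': array([ 0.07857162,  0.03945656,  0.02069279, -0.03489164,  0.00607581,
        0.05446727]), 'joint_torque': array([ 1.18358066e-04, -3.90479064e+01,  1.87623614e+01,  4.22446758e+00,
        1.54758152e-02, -2.31933512e-05]), 'position': array([ 0.16420137, -0.60301713,  0.22253901]), 'tool_rot': array([ 1.79997146e+02,  6.60857243e-04, -1.64769537e+02]), 'force': array([-0.41478698, -0.81932831, -1.14672227]), 'wrist_torque': array([ 0.00315663,  0.03135125, -0.01201013]), 'finger_force': 0.0, 'opening': 1.0008522058401987}
```

View pics/top0.png

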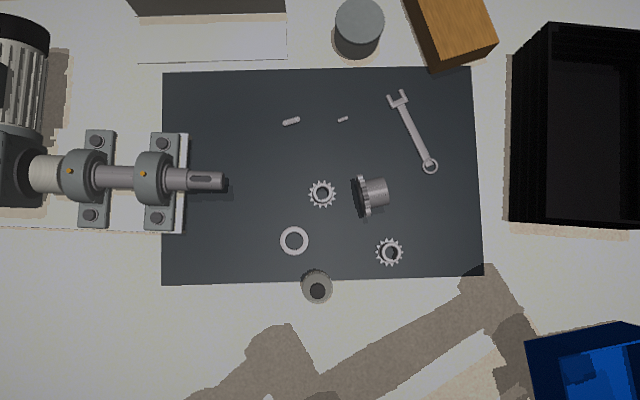

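View pics/scene0.png

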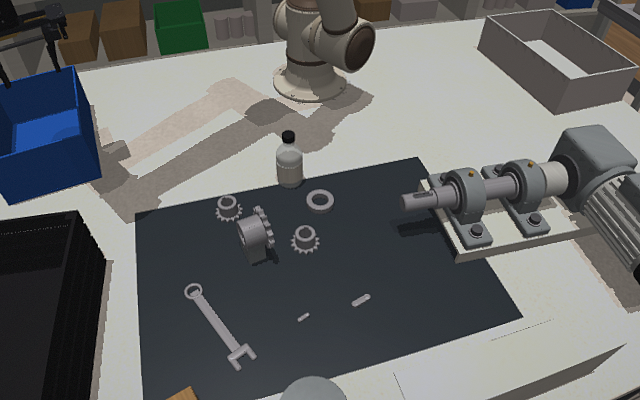

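The key candidates are at top (291,121) and (342,119). The left one is longer, so it should be the 36 mm key. The sprocket candidates are at top (370,192), (321,194) and (389,251). The one at (370,192) lies in the V-block and looks largest. I'll confirm both with an enlarged crop.

Run:
```python
from h import *
import pickle
fs=pickle.load(open("f0.pkl","rb"))
def c(n,x,y,w,h,s): return cv2.resize(fs[n]["image"][y:y+h,x:x+w],None,fx=s,fy=s,interpolation=cv2.INTER_CUBIC)
a=np.hstack([c("top",140,150,100,60,4),c("top",335,160,100,60,4)])
b=np.hstack([c("top",270,100,100,40,4),c("top",305,165,100,40,4)])
d=np.hstack([c("scene",385,170,100,50,4),c("scene",220,200,100,50,4)])
cv2.imwrite("pics/m1.png",np.vstack([a,b,d]))
```

```text
(no output)
```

View pics/m1.png

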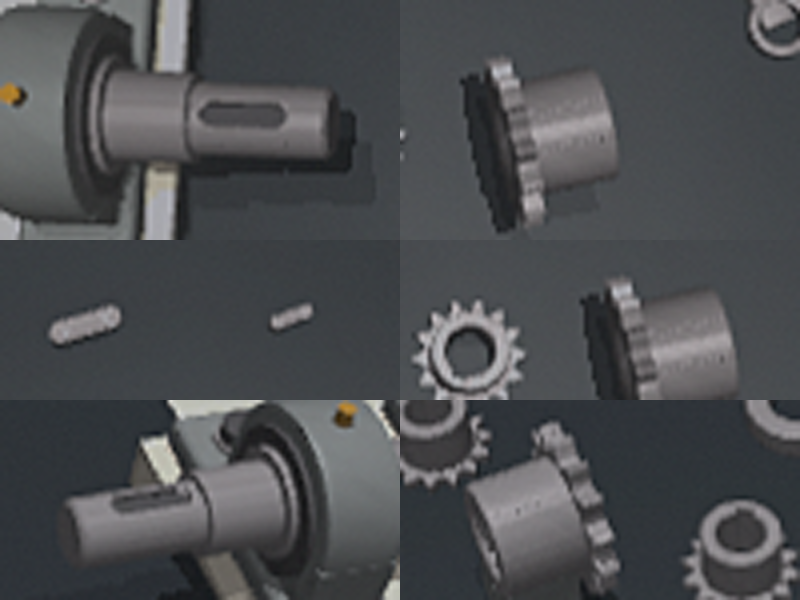

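The crop confirms both. The long key is at top (291,121), the small one is at (342,119), and the big sprocket sits in the V-block at (370,192), teeth facing the shaft. Next I'll fit edge models to get accurate poses.

```bash
cat > fit.py <<'E'
from h import *
from scipy.optimize import differential_evolution
from scipy.ndimage import map_coordinates
def grads(f):
    g=cv2.GaussianBlur(cv2.cvtColor(f["image"],cv2.COLOR_BGR2GRAY).astype(float),(0,0),0.8)
    return cv2.Sobel(g,-1,1,0)/8,cv2.Sobel(g,-1,0,1)/8
def score(f,G,curves):
    s=0
    for P,w in curves:
        uv=proj(f,P); t=np.gradient(uv,axis=0); n=np.c_[-t[:,1],t[:,0]]/(np.linalg.norm(t,axis=1)[:,None]+1e-9)
        c=[uv[:,1],uv[:,0]]
        v=map_coordinates(G[0],c,order=1)*n[:,0]+map_coordinates(G[1],c,order=1)*n[:,1]
        s+=w*np.mean(np.minimum(np.abs(v),12))
    return s
def pose(x,y,z,yaw,roll=0): return R.from_euler('ZX',[yaw,roll],degrees=True).as_matrix(),np.array([x,y,z])
def tang(C,T,r,xs):
    M,o=T; c=M.T@(C-o); a=np.arctan2(c[2],c[1]); d=np.arccos(r/np.hypot(c[1],c[2]))
    return [np.array([[x,r*np.cos(a+s*d),r*np.sin(a+s*d)] for x in xs])@M.T+o for s in(1,-1)]
def ring(T,r,x,C,half=1.3):
    M,o=T; c=M.T@(C-o); a=np.arctan2(c[2],c[1]); p=a+np.linspace(-half,half,40)
    return np.c_[np.full(40,x),r*np.cos(p),r*np.sin(p)]@M.T+o
def stadium(L,W):
    r=W/2;h=L/2-r;p=np.linspace(-np.pi/2,np.pi/2,15)
    a=np.c_[h+r*np.cos(p),r*np.sin(p)]; q=np.r_[a,np.c_[np.linspace(h,-h,20),np.full(20,r)],-a,np.c_[np.linspace(-h,h,20),np.full(20,-r)]]
    return q
def shaft(f,p):
    T=pose(p[0],p[1],.080,p[2],p[3]); C=np.array(f["position"]); S=stadium(.038,.011)
    sl=np.c_[S[:,0]+.024,S[:,1],np.sqrt(.016**2-S[:,1]**2)]@T[0].T+T[1]
    return [(c,1) for c in tang(C,T,.016,np.linspace(.004,.056,40))]+[(c,.7) for c in tang(C,T,.020,np.linspace(-.025,-.002,25))]+[(sl,2),(ring(T,.020,0,C),.6),(ring(T,.016,.058,C),.5)]
def sprk(f,p):
    T=pose(p[0],p[1],.062,p[2]); C=np.array(f["position"])
    return [(c,1) for c in tang(C,T,.026,np.linspace(.014,.044,40))]+[(ring(T,.026,.046,C),1.5),(ring(T,.026,.009,C,.8),.7)]
def keym(z0=0.0,L=.036,W=.010,H=.008):
    def m(f,p):
        S=stadium(L,W);T=pose(p[0],p[1],z0,p[2])
        return [(np.c_[S,np.full(len(S),H)]@T[0].T+T[1],1)]
    return m
def fit(fl,model,bounds):
    Gs=[grads(f) for f in fl]
    r=differential_evolution(lambda p:-sum(score(f,G,model(f,p)) for f,G in zip(fl,Gs)),bounds,seed=1,popsize=12,maxiter=60,tol=1e-6)
    return r.x,-r.fun
def draw(f,curves,s=4):
    im=cv2.resize(f["image"],None,fx=s,fy=s,interpolation=cv2.INTER_CUBIC)
    for P,_ in curves:
        for u in proj(f,P): cv2.circle(im,tuple(np.round((u+.5)*s-.5).astype(int)),1,(0,0,255),-1)
    return im
E
cat > m.py <<'E'
from fit import *
import pickle
fs=pickle.load(open("f0.pkl","rb")); t,s=fs["top"],fs["scene"]
B=dict(shaft=(shaft,[(.52,.58),(.08,.14),(-105,-75),(-14,14)]),spr=(sprk,[(.49,.57),(-.25,-.18),(-120,-60)]),key=(keym(),[(.65,.69),(-.13,-.09),(-130,-30)]))
out={}
for k,(m,b) in B.items():
    for nm,fl in(("top",[t]),("scene",[s]),("both",[t,s])):
        p,v=fit(fl,m,b); out[k,nm]=p; print(k,nm,(p*np.r_[1000,1000,1,1][:len(p)]).round(2),round(v,2))
it,is_=[draw(f,sum([m(f,out[k,n]) for k,(m,b) in B.items()],[])) for f,n in((t,"top"),(s,"scene"))]
def c(im,x,y,w,h): return im[4*y:4*(y+h),4*x:4*(x+w)]
cv2.imwrite("pics/m2.png",np.vstack([np.hstack([c(it,140,150,100,60),c(it,335,160,100,60)]),np.hstack([c(it,270,100,100,30),c(is_,320,285,100,30)]),np.hstack([c(is_,385,170,100,60),c(is_,220,200,100,60)])]))
E
python3 m.py
```

```text
shaft top [547.86  80.   -92.33  -4.24] 55.17
shaft scene [ 545.75  114.2  -105.     14.  ] 46.36
shaft both [548.05  80.14 -92.87  -7.38] 100.13
spr top [ 533.99 -226.35  -76.21] 25.87
spr scene [ 490.82 -237.05  -65.88] 37.84
spr both [ 499.59 -233.78  -75.09] 57.92
key top [ 671.77 -106.38  -73.14] 12.0
key scene [ 670.59 -105.12  -71.69] 12.0
key both [ 671.45 -107.23  -77.34] 24.0
```

View pics/m2.png

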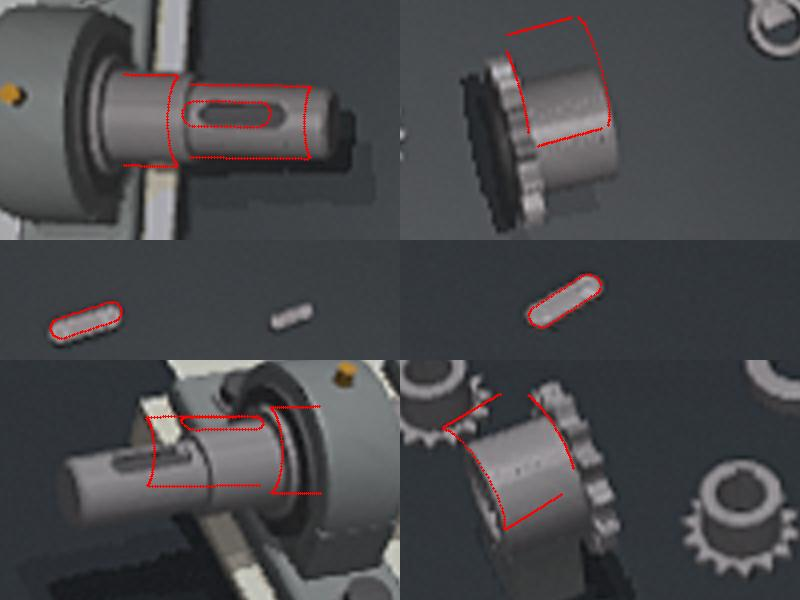

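```bash
sed -i 's/np.minimum(np.abs(v),12)/np.minimum(np.abs(v),40)**.7/' fit.py
sed -i 's/^B=.*/B=dict(shaft=(shaft,[(.535,.56),(.055,.085),(-98,-86),(-14,14)]),spr=(sprk,[(.49,.53),(-.245,-.205),(-84,-66)]),key=(keym(),[(.66,.68),(-.117,-.097),(-85,-60)]))/' m.py
python3 m.py
```

```text
shaft top [548.06  73.03 -92.44  -2.6 ] 36.74
shaft scene [550.51  73.54 -96.54  -2.56] 34.26
shaft both [549.35  73.27 -94.44  -1.51] 69.6
spr top [ 511.22 -230.55  -79.99] 17.17
spr scene [ 491.21 -237.09  -66.39] 23.64
spr both [ 514.64 -229.52  -76.95] 39.58
key top [ 669.81 -106.03  -73.98] 10.9
key scene [ 670.47 -105.51  -74.33] 11.12
key both [ 670.15 -105.74  -73.8 ] 21.77
```

View pics/m2.png

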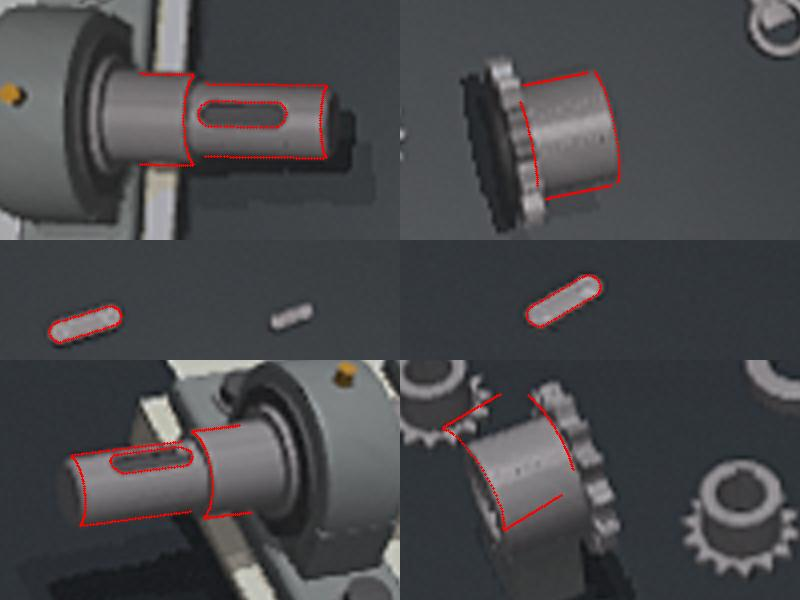

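```bash
python3 - <<'E'
s=open('fit.py').read()
s=s.replace("[(sl,2)","[(c,.7) for c in tang(C,T,.020,np.linspace(-.140,-.102,25))]+[(sl,2)")
open('fit.py','w').write(s)
s=open('m.py').read()
s=s.replace("(.49,.53),(-.245,-.205),(-84,-66)","(.506,.523),(-.24,-.22),(-84,-68)").replace("out[k,n]","out[k,'both']")
s=s.replace("c(it,140,150,100,60),c(it,335,160,100,60)","c(it,90,145,100,60),c(it,335,160,100,60)").replace("c(is_,385,170,100,60)","c(is_,425,155,100,60)")
open('m.py','w').write(s)
E
python3 m.py
```

```text
shaft top [548.54  72.98 -93.4   -2.15] 46.9
shaft scene [549.75  73.73 -94.61  -3.68] 40.95
shaft both [549.    73.24 -93.79  -1.83] 85.53
spr top [ 511.22 -230.55  -79.99] 17.17
spr scene [ 513.63 -229.65  -76.68] 24.02
spr both [ 514.64 -229.52  -76.95] 39.58
key top [ 669.81 -106.03  -73.98] 10.9
key scene [ 670.47 -105.51  -74.33] 11.12
key both [ 670.15 -105.74  -73.8 ] 21.77
```

View pics/m2.png

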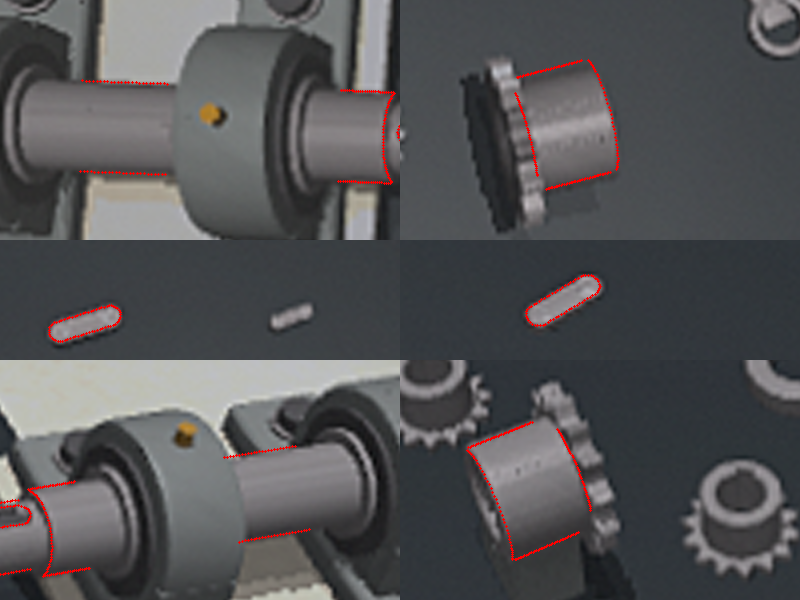

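```bash
cat >> h.py <<'E'
SY,SR=-93.8,-2.0
SO=np.array([.5490,.0732,.080])
def sh(p,roll=None):  # shaft frame -> world
    return SO+R.from_euler('ZX',[SY,SR if roll is None else roll],degrees=True).apply(p)
def st(tag=""):
    s=env.read_state(); print(tag,"t",round(s["clock"],2),"p",(s["position"]*1000).round(2),"rot",s["tool_rot"].round(2),"F",s["force"].round(2),"M",s["wrist_torque"].round(2),"op",round(s["opening"]*87,2),"ff",round(s["finger_force"],1)); return s
E
python3 - <<'E'
from h import *
KY=-73.9
for off in(0,180):
    for n,p,y in(("key",[.6702,-.1058,.1],KY),("shaft",sh([.024,0,.04]),SY),("spr",[.519,-.25,.1],-77)):
        q=env.inverse_kinematics(list(p),[180,0,(y+off+180)%360-180]); print(off,n,None if q is None else np.round(q,1))
env.gripper_to(0.4,15)
env.goto([.6702,-.1058,.06],[180,0,KY]); st("above")
env.move_straight([.6702,-.1058,.0048],rate=.08,force_limit=5); st("down")
env.gripper_to(0,15); st("grip")
env.move_straight([.6702,-.1058,.13],rate=.2); st("lift")
E
```

```text
0 key [  4.7  32.7  -0.2   0.  -57.1  11.4]
0 shaft [ 22.   20.5 -18.1   0.  -51.4 -25.8]
0 spr [ -9.6  24.  -15.9   0.  -50.2  22.6]
180 key [   4.7   32.7   -0.2    0.   -57.1 -168.6]
180 shaft [ 22.   20.5 -18.1   0.  -51.4 154.2]
180 spr [  -9.6   24.   -15.9   -0.   -50.2 -157.4]
above t 4.67 p [ 670.09 -106.84   60.31] rot [-1.7998e+02 -1.0000e-02 -7.3990e+01] F [-0.41 -0.62 -0.75] M [ 0.06  0.13 -0.04] op 34.83 ff 0.0
down t 5.51 p [ 670.66 -105.79    5.09] rot [-1.7996e+02 -2.0000e-02 -7.3880e+01] F [0.17 0.46 0.18] M [-0.02  0.06  0.05] op 34.66 ff 0.0
grip t 6.08 p [ 670.31 -105.8     5.09] rot [-1.7998e+02 -1.0000e-02 -7.3900e+01] F [-0.02  0.3   0.65] M [ 0.11  0.22 -0.01] op 9.73 ff 15.0
lift t 6.85 p [ 669.1  -105.66  128.47] rot [ 1.7986e+02  8.0000e-02 -7.3930e+01] F [-0.73 -0.84 -0.24] M [ 0.05  0.13 -0.03] op 9.47 ff 15.0
```

Run:
```python
from h import *
rot=[180+SR,0,SY]
env.goto(list(sh([.024,0,.05])),rot)
env.move_straight(list(sh([.024,0,.0275])),rate=.1); s=st("above slot")
print(sh([.024,0,.0275])*1000)
f=env.grab_frame("scene"); g=env.grab_frame("top")
def c(f,x,y,w,h,s): return cv2.resize(f["image"][y:y+h,x:x+w],None,fx=s,fy=s,interpolation=cv2.INTER_CUBIC)
cv2.imwrite("pics/k1.png",np.vstack([c(f,380,150,130,72,6),c(g,140,140,130,28,6)])[:600])
import pickle; pickle.dump((f,g),open("k1.pkl","wb"))
```

```text
above slot t 8.03 p [548.63  48.25 106.75] rot [ 1.7792e+02 -5.0000e-02 -9.3860e+01] F [-0.07  0.16  0.27] M [ 0.01 -0.08  0.01] op 9.36 ff 15.0
[548.36705254  49.1891593  107.48324774]
```

View pics/k1.png

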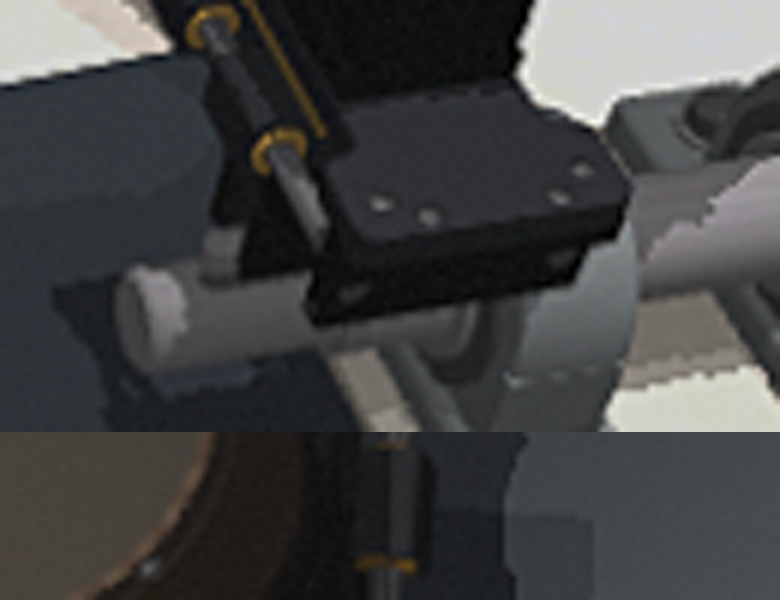

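The gripper hides the slot in this view, with only the key's free end showing at about (215,250) in the crop. I'll insert by touch.

```bash
cat >> h.py <<'E'
def tip():  # tip in the shaft frame, mm
    s=env.read_state(); p=R.from_euler('ZX',[SY,SR],degrees=True).inv().apply(s["position"]-SO)*1000
    print("t",round(s["clock"],2),"sh",p.round(2),"F",R.from_euler('z',SY,degrees=True).inv().apply(s["force"]).round(2),"op",round(s["opening"]*87,2)); return p
E
python3 - <<'E'
from h import *
env.dwell(.3); tip()
r=env.move_straight(list(sh([.024,0,.0163])),rate=.02,force_limit=3); print(r); tip()
env.dwell(.3); tip()
E
```

```text
t 8.43 sh [23.9   0.19 27.91] F [ 0.44 -0.59  0.22] op 9.52
True
t 8.88 sh [23.93  0.33 19.24] F [0.43 0.66 2.67] op 9.62
t 9.18 sh [23.96  0.2  19.19] F [0.62 0.89 2.58] op 9.63
```

Run:
```python
from h import *
z=.0193
for y in(-.0008,-.0016,-.0024,-.0032):
    env.move_straight(list(sh([.024,y,z])),rate=.02)
    r=env.move_straight(list(sh([.024,y,.0163])),rate=.02,force_limit=3); env.dwell(.1); print(y,r); p=tip()
    if p[2]<17: break
    z=p[2]/1000+.0003
```

```text
-0.0008 True
t 9.73 sh [23.9   0.47 18.12] F [ 0.05 -0.01  2.66] op 9.44
-0.0016 True
t 10.3 sh [23.82  0.2  18.06] F [ 0.04 -0.32  3.52] op 9.44
-0.0024 False
t 10.93 sh [23.79 -0.82 17.93] F [0.94 1.97 7.95] op 10.09
-0.0032 False
t 11.54 sh [23.85 -2.   17.67] F [0.24 1.35 9.23] op 9.63
```

```bash
cat >> h.py <<'E'
def goc(p,rate=.05,tol=.0003):  # go to shaft-frame point, correcting the arm's standing error
    p=np.array(p,float); c=p.copy()
    for i in range(3):
        env.move_straight(list(sh(c)),rate=rate); env.dwell(.2)
        s=np.mean([env.read_state()["position"] for _ in range(5)],axis=0)
        e=R.from_euler('ZX',[SY,SR],degrees=True).inv().apply(s-SO)-p
        if np.linalg.norm(e)<tol: break
        c-=e
    return c-p
E
python3 - <<'E'
from h import *
env.move_straight(list(sh([.024,-.002,.023])),rate=.05); env.gripper_to(0,30)
st(); print([env.read_state()["position"].round(5) for _ in range(3)])
for y in(0,-.0012,.0012):
    c=goc([.024,y,.0225]); p=tip()
    r=env.move_straight(list(sh(np.array([.024,y,.0163])+c)),rate=.015,force_limit=2.5); print(y,r,c.round(4)); p=tip()
    if p[2]<17: break
E
```

```text
t 12.04 p [545.65  49.2  102.42] rot [ 1.7831e+02 -3.0000e-02 -9.3660e+01] F [ 0.79  0.66 -0.19] M [-0.02  0.04  0.04] op 9.22 ff 29.9
[array([0.54565, 0.0492 , 0.10242]), array([0.54565, 0.0492 , 0.10242]), array([0.54565, 0.0492 , 0.10242])]
t 12.49 sh [ 2.399e+01 -1.000e-02  2.249e+01] F [ 0.28 -0.54  0.16] op 9.37
0 True [0. 0. 0.]
t 12.88 sh [23.96  0.29 17.62] F [0.28 0.86 3.31] op 9.37
t 14.24 sh [23.97 -1.15 22.55] F [-0.22 -0.5   0.08] op 9.36
-0.0012 True [-0.  0.  0.]
t 14.62 sh [23.97 -0.92 17.75] F [-0.46  0.13  3.21] op 8.98
t 15.99 sh [24.    1.23 22.51] F [-0.63  0.3   0.05] op 8.99
0.0012 False [-0.  0.  0.]
t 16.56 sh [24.01  1.23 16.23] F [-0.15 -1.02  0.23] op 9.28
```

Run:
```python
from h import *
r=env.move_straight(list(sh([.024,.0012,.0142])),rate=.01,force_limit=2.5); print(r); tip(); env.dwell(.2); tip()
```

```text
True
t 16.79 sh [23.92  1.51 15.24] F [-0.41  0.    4.1 ] op 9.38
t 16.99 sh [23.89  1.54 15.18] F [ 0.04 -0.19  5.69] op 9.37
```

Run:
```python
from h import *
env.gripper_to(0.2); tip()
env.move_straight(list(sh([.024,.0012,.05])),rate=.1)
env.gripper_to(0,10); c=goc([.024,.0012,.0225]); tip()
r=env.move_straight(list(sh([.024,.0012,.0165])),rate=.015,force_limit=4); print(r); tip(); env.dwell(.3);tip()
env.move_straight(list(sh([.024,.0012,.05])),rate=.1)
env.gripper_to(0.8)
env.goto([.46,-.18,.3],[180,0,-77]); st()
f=env.grab_frame("scene"); g=env.grab_frame("top")
def c(f,x,y,w,h,s): return cv2.resize(f["image"][y:y+h,x:x+w],None,fx=s,fy=s,interpolation=cv2.INTER_CUBIC)
cv2.imwrite("pics/k2.png",np.vstack([c(f,380,170,100,50,6),c(g,150,155,100,45,6)]))
import pickle; pickle.dump((f,g),open("k2.pkl","wb"))
```

```text
t 17.48 sh [24.18  0.71 14.06] F [-0.55  0.52  1.49] op 17.34
t 20.43 sh [24.    1.2  22.47] F [0.14 0.46 0.5 ] op 0.49
True
t 20.75 sh [23.96  1.56 19.49] F [-0.3  -0.35  3.52] op 0.68
t 21.05 sh [23.95  1.58 19.49] F [-0.04 -0.33  5.95] op 0.17
 t 23.96 p [ 459.97 -179.48  299.11] rot [ 1.7993e+02  5.0000e-02 -7.6990e+01] F [-0.42  0.28  0.42] M [0.03 0.07 0.09] op 69.51 ff 0.0
```

View pics/k2.png

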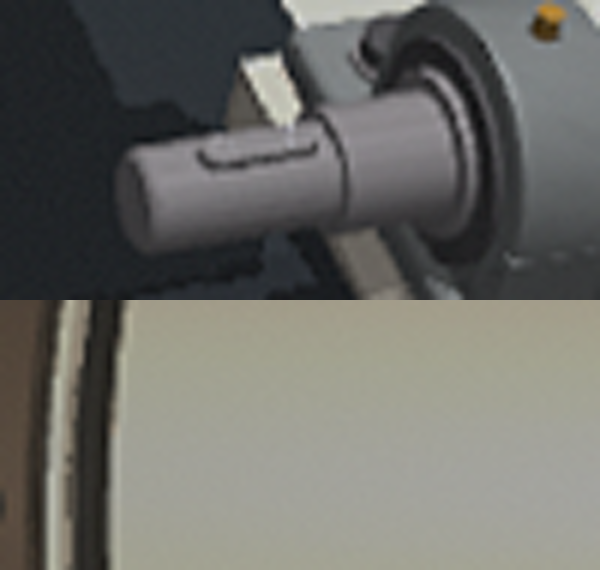

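The key is bedded: only a thin dark slot outline shows around it, from (200,150) to (315,145) in the crop. Next I'll find the shaft's axis and yaw by touching its sides.

Run:
```python
from h import *
env.gripper_to(0.75)
Y0=.0014
env.goto(list(sh([.05,Y0,.035],0)),[180,0,SY])
def loc(): 
    s=np.mean([env.read_state()["position"]],axis=0); return R.from_euler('Z',SY,degrees=True).inv().apply(s-SO)*1000
res=[]
for x in(.05,-.012):
    env.move_straight(list(sh([x,Y0,.03],0)),rate=.2)
    env.move_straight(list(sh([x,Y0,-.010],0)),rate=.15,force_limit=8)
    env.dwell(.15); v=[]
    for sg in(1,-1):
        r=env.move_straight(list(sh([x,Y0+sg*.022,-.010],0)),rate=.035,force_limit=3); p=loc(); v.append(p[1]); print(x,sg,r,p.round(2),round(env.read_state()["clock"],2))
        env.move_straight(list(sh([x,Y0,-.010],0)),rate=.12)
    res.append(np.mean(v)); print("mid",np.mean(v),"span",v[0]-v[1])
    env.move_straight(list(sh([x,Y0,.03],0)),rate=.2)
print(res,"yaw",SY+np.degrees(np.arctan2(res[0]-res[1],62)))
st()
```

```text
0.05 1 True [ 50.21  17.6  -10.64] 26.88
0.05 -1 True [ 49.82 -15.39 -10.02] 27.68
mid 1.1036000663806798 span 32.995029856941365
-0.012 1 True [-11.72  13.67 -10.53] 29.78
-0.012 -1 True [-12.35 -11.34  -9.95] 30.48
mid 1.1640892506510765 span 25.003675620696747
[np.float64(1.1036000663806798), np.float64(1.1640892506510765)] yaw -93.85589957847164
 t 31.09 p [550.98  85.24 110.67] rot [ 1.7973e+02 -3.0000e-02 -9.3900e+01] F [-0.78 -0.47 -0.11] M [ 0.01  0.11 -0.05] op 65.4 ff 0.0
```

```bash
cat >> h.py <<'E'
SO=SO+R.from_euler('z',SY,degrees=True).apply([0,.00113,0]); SY,SR=-93.85,-2.3
E
python3 - <<'E'
from h import *
env.gripper_to(.95,45)
G=np.array([.5203,-.2510,0]); rot=[180,0,-77]
env.goto(list(G+[0,0,.12]),rot)
r=env.move_straight(list(G+[0,0,.0435]),rate=.12,force_limit=6); print(r); env.dwell(.2); st("down")
env.gripper_to(0,45); s=st("grip")
env.dwell(.2); st("grip")
env.move_straight(list(s["position"]+[0,0,.07]),rate=.12); env.dwell(.2); st("lift")
f=env.grab_frame("scene"); g=env.grab_frame("top")
def c(f,x,y,w,h,s): return cv2.resize(f["image"][y:y+h,x:x+w],None,fx=s,fy=s,interpolation=cv2.INTER_CUBIC)
cv2.imwrite("pics/s1.png",np.vstack([c(f,190,150,130,80,5),c(g,310,140,130,40,5)]))
E
```

```text
False
down t 34.0 p [ 520.92 -251.1    44.45] rot [-1.799e+02 -5.000e-02 -7.699e+01] F [-0.53  0.11  0.41] M [ 0.01  0.11 -0.01] op 82.79 ff 0.0
grip t 34.65 p [ 518.88 -251.09   43.35] rot [ 1.7984e+02  6.0000e-02 -7.7010e+01] F [-4.13 -0.55  3.31] M [-0.36  1.27  0.02] op 50.96 ff 44.7
grip t 34.85 p [ 518.9  -251.09   43.33] rot [ 1.7984e+02  6.0000e-02 -7.7020e+01] F [-5.56 -1.46  3.51] M [-0.45  1.68 -0.01] op 51.22 ff 44.7
lift t 35.78 p [ 518.34 -250.88  112.17] rot [ 1.799e+02  6.000e-02 -7.701e+01] F [ 0.7   1.31 -6.24] M [-0.    0.08  0.05] op 50.98 ff 44.7
```

View pics/s1.png

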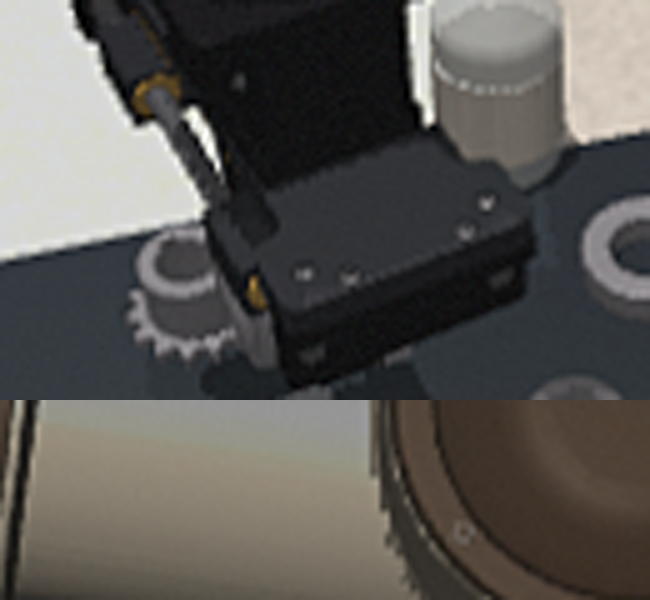

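Run:
```python
from h import *
rot=[180+SR,0,SY]; ZT=-.0187
env.goto(list(sh([.100,0,ZT+.03])),rot)
c=goc([.095,0,ZT],rate=.1); print(c.round(4)); tip(); st()
r=env.move_straight(list(sh(np.array([.070,0,ZT])+c)),rate=.025,force_limit=5); print(r); tip(); st()
```

```text
[ 0.0001 -0.     -0.0001]
t 38.34 sh [ 9.505e+01 -4.000e-02 -1.878e+01] F [ 0.23 -0.45 -6.82] op 50.84
 t 38.34 p [542.95 -21.66  61.24] rot [177.7    0.   -93.85] F [-0.46 -0.2  -6.82] M [-0.   -0.08  0.02] op 50.84 ff 44.7
False
t 39.49 sh [ 69.97  -0.18 -18.63] F [ 0.19 -2.02 -2.15] op 50.91
 t 39.49 p [544.51   3.37  61.39] rot [ 1.7769e+02  1.0000e-02 -9.3860e+01] F [-2.03 -0.05 -2.15] M [ 0.38  0.65 -0.01] op 50.91 ff 44.7
```

Run:
```python
from h import *
env.move_straight(list(sh([.0698,-.0005,-.0182])),rate=.02); env.dwell(.15); tip()
env.move_straight(list(sh([.0698,-.0008,-.0178])),rate=.02); env.dwell(.15); tip()
r=env.move_straight(list(sh([.055,-.0008,-.0178])),rate=.025,force_limit=6); print(r); tip(); st()
```

```text
t 39.89 sh [ 69.86  -0.33 -18.36] F [ 0.19 -0.13 -6.64] op 51.41
t 40.29 sh [ 69.78  -0.71 -17.8 ] F [-0.8  -0.07 -7.88] op 51.19
False
t 41.03 sh [ 54.52  -0.19 -17.79] F [ -0.9    3.25 -10.21] op 51.01
 t 41.03 p [545.57  18.79  62.24] rot [ 1.7778e+02  4.0000e-02 -9.3840e+01] F [  3.3    0.68 -10.21] M [ 0.16 -1.11  0.05] op 51.01 ff 44.7
```

Run:
```python
from h import *
env.move_straight(list(sh([.0545,-.0002,-.0182])),rate=.02); env.dwell(.15); tip()
r=env.move_straight(list(sh([.030,-.0001,-.0182])),rate=.03,force_limit=7); print(r); tip(); st()
```

```text
t 41.43 sh [ 54.59  -0.29 -18.09] F [ 0.06  2.03 -6.67] op 50.73
False
t 42.4 sh [ 29.53   0.25 -18.17] F [-1.33  3.81 -9.17] op 51.04
 t 42.4 p [547.66  43.69  61.83] rot [ 1.7776e+02  5.0000e-02 -9.3840e+01] F [ 3.9   1.07 -9.17] M [ 0.28 -1.17  0.2 ] op 51.04 ff 44.6
```

Run:
```python
from h import *
y,z=.0004,-.0184
env.move_straight(list(sh([.0295,y,z])),rate=.02); env.dwell(.1); tip()
r=env.move_straight(list(sh([.014,y,z])),rate=.012,force_limit=5); print(r); p=tip(); env.dwell(.15); p=tip()
```

```text
t 42.75 sh [ 29.51   0.21 -18.28] F [-0.28  2.33 -6.02] op 51.12
True
t 43.5 sh [ 22.2    0.15 -18.58] F [1.23 1.13 3.26] op 51.19
t 43.65 sh [ 22.2    0.16 -18.66] F [ 0.01 -0.34  6.17] op 51.02
```

Run:
```python
from h import *
x=.0222
env.move_straight(list(sh([x,.0003,-.0181])),rate=.02); env.dwell(.15); tip()
b=R.from_euler('z',SY,degrees=True).inv().apply(env.read_state()["force"])[0]
for i in range(14):
    x-=.0005
    env.move_straight(list(sh([x,.0003,-.0181])),rate=.01,force_limit=6); env.dwell(.05); p=tip()
    F=R.from_euler('z',SY,degrees=True).inv().apply(env.read_state()["force"])[0]
    if F-b>11: break
```

```text
t 44.08 sh [ 22.23   0.11 -18.44] F [ 1.79  2.05 -2.26] op 51.19
t 44.38 sh [ 22.18   0.1  -18.42] F [ 4.66  2.82 -3.56] op 51.22
t 44.68 sh [ 22.11   0.08 -18.39] F [ 5.34  1.97 -4.1 ] op 50.78
t 44.98 sh [ 22.1    0.06 -18.43] F [ 8.32  2.87 -4.52] op 51.15
t 45.28 sh [ 22.     0.05 -18.45] F [ 9.26  4.01 -4.18] op 51.08
t 45.58 sh [ 21.95   0.03 -18.44] F [ 9.92  4.18 -4.42] op 51.25
t 45.88 sh [ 21.83  -0.   -18.45] F [12.64  5.02 -4.86] op 51.04
t 46.18 sh [ 21.66  -0.06 -18.5 ] F [12.65  4.14 -4.45] op 50.96
t 46.48 sh [ 21.6   -0.13 -18.53] F [14.94  4.77 -4.49] op 51.14
```

Run:
```python
from h import *
x=.0182
for _ in range(3): env.dwell(.2); p=tip()
env.move_straight(list(sh([.0178,.0003,-.0181])),rate=.01); env.dwell(.3); tip(); env.dwell(.3); tip()
```

```text
t 46.68 sh [ 21.58  -0.12 -18.52] F [14.8   5.4  -4.65] op 51.22
t 46.88 sh [ 21.56  -0.1  -18.51] F [14.51  4.2  -4.91] op 51.07
t 47.08 sh [ 21.57  -0.1  -18.52] F [14.25  4.38 -5.43] op 51.3
t 47.63 sh [ 21.49  -0.13 -18.52] F [16.89  5.68 -5.09] op 51.21
t 47.93 sh [ 21.47  -0.14 -18.54] F [15.19  5.69 -5.32] op 51.37
```

Run:
```python
from h import *
env.move_straight(list(sh([.0215,-.0001,-.0185])),rate=.01); tip()
env.gripper_to(.9); tip()
env.move_straight(list(sh([.024,0,.07])),rate=.12); 
env.goto([.45,-.2,.3],[180,0,-77]); st()
f=env.grab_frame("scene"); g=env.grab_frame("top")
def c(f,x,y,w,h,s): return cv2.resize(f["image"][y:y+h,x:x+w],None,fx=s,fy=s,interpolation=cv2.INTER_CUBIC)
cv2.imwrite("pics/e.png",c(f,370,150,130,90,6))
def shm(f,p):
    return None
from fit import pose,tang,ring,fit
def hm(f,p):
    T=pose(p[0],p[1],.080,p[2]); C=np.array(f["position"])
    return [(q,1) for q in tang(C,T,.026,np.linspace(.014,.044,40))]+[(ring(T,.026,.046,C),1.5),(ring(T,.026,.009,C,.8),.7)]
print(SO,fit([f],hm,[(.543,.557),(.063,.095),(-100,-88)]))
```

```text
t 48.46 sh [ 21.67  -0.03 -18.58] F [ 5.51  2.85 -4.55] op 51.21
t 49.23 sh [ 21.47  -0.12 -18.5 ] F [-0.37  0.23  1.23] op 78.47
 t 51.3 p [ 450.06 -199.47  298.98] rot [ 1.7992e+02  6.0000e-02 -7.6990e+01] F [ 0.1   1.1  -0.87] M [ 0.07  0.11 -0.03] op 78.02 ff 0.0
[0.55012752 0.07312511 0.08      ] (array([ 5.49912629e-01,  7.21764731e-02, -9.27181634e+01]), np.float64(26.985804516180327))
```

View pics/e.png

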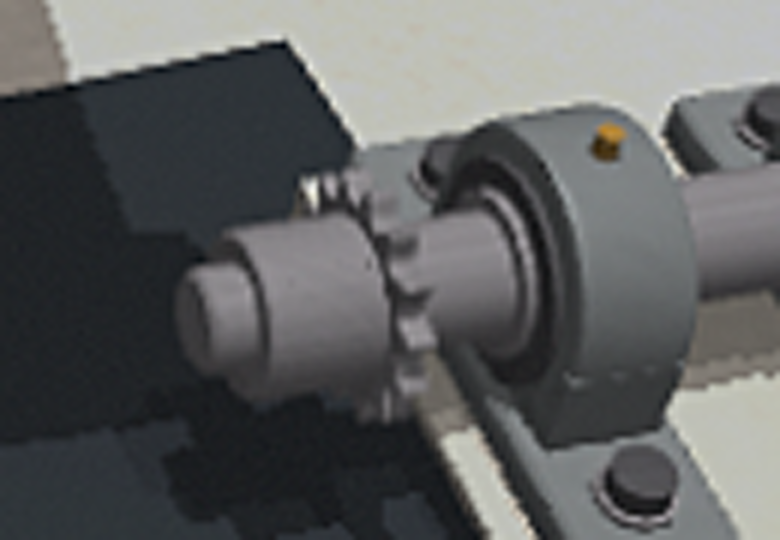

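The sprocket sits against the shoulder, with its teeth at (400,300) and the shaft stub showing at (200,320). The fitted position agrees with home to about 1 mm.

```bash
python3 -c "
from h import *
print(env.close_job())"
```

```text
the job is handed in; nothing more can be done
None
```

I bedded the key in the keyseat, slid the sprocket home over it, pressed it against the shoulder with about 15 N for over half a second, let go and handed the job in at about 51 s; the hand-in returned no verdict.

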